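# Brace the glaze jar and unscrew its tight lid

### The job

Stand the square glaze jar with the blue lid upright and fully down in the square pocket of the dark wooden jar brace, lid still shut, so that it cannot turn. Then unscrew the tight blue lid anticlockwise (seen from above), stop turning as soon as it comes free, about a quarter turn, and lift it straight up off the neck. Finish while still holding the lid in the gripper, level and just above the jar's mouth, clear of it and without letting go; leave the mug, the tools and the yellow-lidded jar where they are.

Things in the scene. Friction and masses are not known exactly. Their poses are not given: they have to be found in the camera images.
- jar_center (a point): Centre of the square body of the loose white glaze jar with blue swatches and blue lid: 35 mm above its underside. Body 64 x 64 x 70 mm (x, y, z), flat shoulder on top, round neck above; 0.3 to 0.45 kg. z up along the jar's axis, x and y square to its sides. 102 mm tall with lid; can be carried by the shut lid. Standing free it would turn along with the lid.
- jar_mouth (a point): Centre of the jar's mouth, top of the neck: 98 mm above the jar's underside, on its axis. The lid's rim is clear of the mouth when lid_center is more than 12 mm above this point, that is lifted more than 20 mm from shut.
- lid_center (a point): Centre of the round ribbed blue lid: 58 mm diameter, 24 mm tall (rim 12 mm below, top 12 mm above this point). Shut, it is 90 mm above the jar's underside, the rim 8 mm above the jar's flat shoulder. z up along its axis, x towards the white dot on top. Shut, its x is within 5 degrees of the jar's x. Tight: up to about 0.6 N m to turn.
- lid_mark (a point): Point on the lid's side, half-way up, 28 mm from the axis along its x. Two lugs inside grip under ledges on the neck: turned anticlockwise from above the lid comes free at 60 degrees from the jar's x and strikes stops at about 135 degrees; a quarter turn is right. Clockwise it is blocked. Free, a springy seal pushes it up 1 to 2 mm and it lifts straight off.
- pocket_floor (a point): Centre of the floor of the square pocket in the fixed dark wooden jar brace. Block 116 x 116 x 45 mm tall, floor 9 mm above the counter, pocket open at the top, 71 x 71 mm and 36 mm deep, sides along this point's x and y, z up. The jar fits either way round by quarter turns. With the jar fully down jar_center is 35 mm above this point.
- other_jar_center (a point): Bystander: a like jar with yellow lid and swatches, 64 x 64 mm and 102 mm tall; point 35 mm above its underside. Leave alone.
- mug_rim (a point): Bystander: pale clay-coloured bisque mug, 76 mm diameter, 85 mm tall, handle at its side, on an aluminium turntable (160 mm across, 32 mm high); centre of its mouth, about 117 mm above the counter. Leave alone.
- modeling_tool: Bystander: yellow plastic modeling tool, 145 mm long, lying along its x; origin on its underside. Leave alone.
- rolling_pin: Bystander: wooden rolling pin stub, 160 mm long, 42 mm thick, lying along its x; origin on its underside. Leave alone.
- scraper: Bystander: steel scraper, 65 x 90 mm, wooden edge 14 mm high; origin on the underside of the wooden edge. Leave alone.
Mind the look-alikes: they are no part of the job. Of the things like the part that bears lid_center, leave any that is green or grey; of the rest the smaller one is meant.

How it is judged:
On the way, in this order (a step that is already met when the one before it is completed fails the run):
1. the jar stands fully down in the brace's pocket, its lid still shut (z of jar_center in the frame of pocket_floor below 0.04 m and horizontal distance between jar_center and pocket_floor below 0.008 m and angle between jar_center's own z axis and vertical below 0.1 rad and angle between the x axis of lid_center and the x axis of jar_center, either way round below 0.4 rad), for 0.2 s.
2. the lid has been turned anticlockwise until free while the jar is in the pocket (z of jar_center in the frame of pocket_floor below 0.04 m and horizontal distance between jar_center and pocket_floor below 0.008 m and angle between jar_center's own z axis and vertical below 0.1 rad and angle between the x axis of lid_center and the x axis of jar_center, either way round above 0.85 rad and y of lid_mark in the frame of jar_center above 0.006 m), for 0.1 s.
At the end, for the whole second after the job is handed in: Jar in pocket: within 5 mm of the floor, 8 mm of centre, 0.1 rad of upright. Lid 0.85 to 2.29 rad anticlockwise of the jar, gripped (over 1 N), under 30 mm/s, level within 0.2 rad, touching neither jar nor brace, fingers off the jar, rim 2 to 48 mm above the mouth, axis within 15 mm (all of step 2 and z of lid_center in the frame of jar_mouth between 0.014 and 0.06 m and horizontal distance between lid_center and jar_mouth below 0.015 m and angle between lid_center's own z axis and vertical below 0.2 rad and contact force between lid and the fingers above 1 N and contact force between lid and glaze_jar below 0.05 N and contact force between lid and brace below 0.05 N and contact force between the fingers and glaze_jar below 0.5 N and linear speed of lid below 0.03 m/s); the arm keeps its last pose, push and grip.
It fails at once if the mug, a tool or the yellow-lidded jar is moved more than 30 mm (distance of any of other_jar_center, mug_rim, modeling_tool, rolling_pin, scraper from where it was at the start of the episode above 0.03 m).
It fails at once if the glaze jar is tipped more than 30 degrees (angle between jar_center's own z axis and vertical above 0.52 rad).
It also fails if it takes over 48 s, if anything falls off the work surface, if the arm or the gripper's body presses on something with over 40 N, if the wrist force passes 120 N, or if a joint passes its speed limit or range.

### The arm

A 6-joint arm with a two-finger parallel gripper is mounted at the origin on the work surface. World frame = base frame: x ahead of the robot, y to its left, z up, the work surface at z = 0. Lengths are in m, angles in rad, forces in N, time in s.
With the tool pointing down it reaches from about 0.35 to 0.975 m from the base axis. Payload 4.9 kg.
Tool frame: the origin (TCP) lies at the very end of the fingers, on their centre line; the grasp point (between the pads) lies 19 mm behind it; z points along the fingers, y is the direction in which the jaws open and shut (so a half turn about z gives the same grasp; the last joint's range is limited). The gripper opens to 85 mm and grips with 20 to 120 N. Pads are 22 mm wide; open, the fingers measure 114 mm over their backs; the gripper's body (76 mm by 85 mm) begins 54 mm behind the grasp point. The pads swing forward as they close: fully open they stand 13 mm farther back than shut.
Start: joints at [-0.119, 0.053, 1.613, -0, 1.476, -0.119], TCP at [0.625, 0, 0.231] pointing down, gripper open.
Joint ranges: [-3.01, 3.01], [-1.01, 2.22], [0.06, 2.58], [-1.02, 4.17], [0.09, 2.62], [-3.14, 3.14]. Speed limits (rad/s): [2.57, 2.57, 3.14, 3.14, 3.14, 3.14].

### API

Orientations are given as a unit quaternion [w, x, y, z].
In Python, from plant import state, eyes, job_done gives the robot as it stands.
- The arm moves only by the tool apply_moves, never from a script. Its argument "commands" is a list of rows, each an object with "linear": the shift along the tool's x, y, z in m, a list of three; "delta_rot": the turn, a rotation vector about the tool's x, y, z in degrees, a list of three; "fingers": the closure in counts, from 0 (fully open) to 255 (shut). In form: [{"linear": [x, y, z], "delta_rot": [wx, wy, wz], "fingers": fingers}, ...]. A call has exactly 8 rows; each row is the pose to reach, as a shift and turn from the pose commanded when the call began, along the tool's axes at that moment; what a row does not reach only later rows make up. A row lasts 1/10 s, in which the tool goes at most 50 mm and 8.59 degrees, less where a joint would pass 70% of its speed; a pose out of reach is approached as far as the arm can. A call with a gripper value outside its range is refused whole. The fingers move at their own pace and stop on an object; the grip force is fixed at half the most. Time passes only in rows, so rows that repeat a pose let the fingers close, or fill a call up. It gives the time, the measured TCP pose, the force and the opening at its end, in the units of the state.
- state(): the state, without advancing time (a new reading comes with each control period).
- eyes.grab_frame(name): name is "scene" or "side" or "wrist"; returns the picture (384x512x3 uint8, red, green, blue); there is no depth.
- eyes.camera_params(name): a dict with "fx", "fy", "cx", "cy" (pixels), "k1" (the pictures are not rectified: a ray, as slopes to the right and down, at radius r is drawn at 1 + k1 r^2 times it, then the intrinsics apply), "position" and "rotation" of the camera in the world; the wrist camera has in their place "T_tool_cam" (4x4, takes a point from camera to tool coordinates, whose origin is the TCP and whose axes are the flange's). Camera axes: x right, y down, z forward; pixel columns grow to the right and rows downward; lengths in m; the calibration is good to about 2 mm. A picture is of the moment at which its call begins: read the wrist's pose just before it. camera_params takes no time and is no camera call.
- job_done(): hands the job in, once; it reports no verdict.
The state is a dict: "time": time; "joint_pos": joint angles; "joint_vel": joint speeds; "joint_efforts": joint torques, N m; "tool_pos": TCP position; "tool_rot": TCP orientation; "contact_force": force on the tool from outside, world axes, zero at the start; "ft_torque": the same for the moment, N m; "gripper_width": opening from 0.0 (shut) to 1.0 (fully open).
Only numpy, scipy, OpenCV 4.12 (cv2) and the standard library are available. Lean on these libraries where they do the work, as an engineer would, in place of code of your own. Each camera call takes 0.05 s, during which the arm holds its last target.

## Working session

There is one attempt and no reset: what is moved stays moved. The work goes in short steps, Python scripts to look and compute and a tool call to move; the robot and the scene stay as the last step left them, time stands still between calls to the robot, and variables do not carry over. Pictures are saved under pics/ and viewed, and the job is handed in when it is done.

Besides the shell and the picture viewer there is one more tool, called after ">>>" by a JSON object that holds its "op" and its "data". apply_moves: Moves the arm, as the interface text tells. Its arguments: {"type":"object","properties":{"commands":{"type":"array","items":{"type":"object","properties":{"linear":{"type":"array","items":{"type":"number"}},"delta_rot":{"type":"array","items":{"type":"number"}},"fingers":{"type":"number"}}}}},"required":["commands"]}

```bash
ls; mkdir -p pics; cat > h.py <<'E'
import numpy as np, cv2
from plant import state, eyes, job_done
E
python3 - <<'E'
from h import *
s=state();print(s)
for n in ["scene","side","wrist"]:
    im=eyes.grab_frame(n); cv2.imwrite(f"pics/{n}0.png",im[:,:,::-1]); print(n,eyes.camera_params(n))
E
```

```text
pics
{'time': 0.0, 'joint_pos': array([-1.19019437e-01,  5.33766517e-02,  1.61427882e+00,  6.15641834e-06,
        1.47599172e+00, -1.19017853e-01]), 'joint_vel': array([-0.00048791, -0.00143551,  0.00142871, -0.00151408, -0.00172064,
        0.0008043 ]), 'joint_efforts': array([ 2.70554956e-04, -3.93670499e+01, -3.70175600e+01, -1.62778279e-04,
        6.93513779e-03, -6.06393527e-06]), 'tool_pos': array([6.24385834e-01, 6.34379742e-05, 2.30059810e-01]), 'tool_rot': array([-8.09393661e-04,  7.07107176e-01,  7.07105640e-01, -6.32591416e-04]), 'contact_force': array([ 0.40145845, -0.69575053,  0.93199977]), 'ft_torque': array([ 0.02672466, -0.01141845, -0.02811945]), 'gripper_width': 1.002697154402991}
scene {'fx': 381.2531863926262, 'fy': 381.2531863926262, 'cx': 256.07412079686253, 'cy': 191.76460889167262, 'k1': -0.05171954148410721, 'position': array([1.45704103, 0.1265527 , 0.93213398]), 'rotation': array([-0.27644763,  0.6352693 ,  0.65573202, -0.30004188])}
side {'fx': 369.01548454906845, 'fy': 369.01548454906845, 'cx': 259.3858390708256, 'cy': 194.98689185183463, 'k1': -0.01691862179510653, 'position': array([0.1494254 , 0.69845957, 0.79347989]), 'rotation': array([ 0.09524709, -0.23255737,  0.89065551, -0.37891664])}
wrist {'fx': 276.1031978666275, 'fy': 276.1031978666275, 'cx': 255.34712787803514, 'cy': 192.48891382781684, 'k1': -0.004591728553743773, 'T_tool_cam': array([[-8.60891806e-04, -9.61386030e-01, -2.75202037e-01,
         6.94196460e-02],
       [ 9.99999045e-01, -1.12516702e-03,  8.02424547e-04,
        -3.88733576e-04],
       [-1.08108801e-03, -2.75201083e-01,  9.61386080e-01,
        -1.42433992e-01],
       [ 0.00000000e+00,  0.00000000e+00,  0.00000000e+00,
         1.00000000e+00]])}
```

View pics/scene0.png

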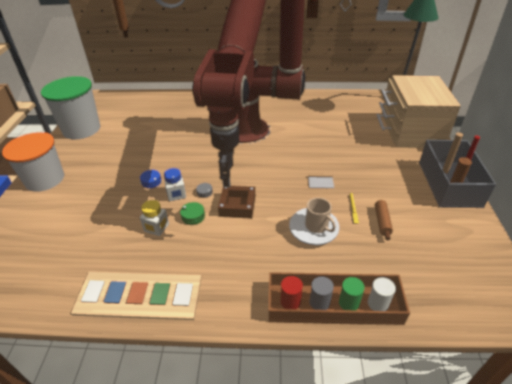

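View pics/side0.png

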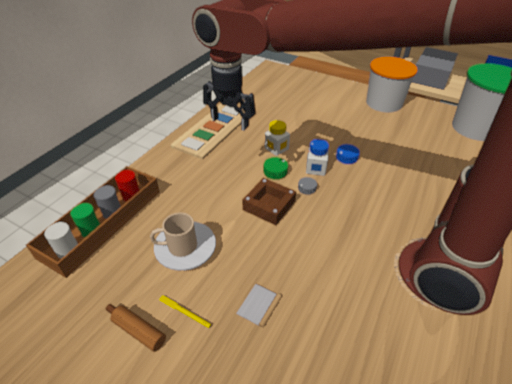

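View pics/wrist0.png

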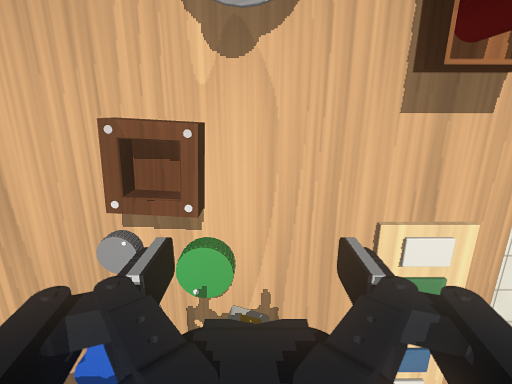

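```bash
cat >> h.py <<'E'
from scipy.spatial.transform import Rotation as R
def cam(name, s=None):
    p=eyes.camera_params(name)
    K=np.array([[p['fx'],0,p['cx']],[0,p['fy'],p['cy']],[0,0,1]]); D=np.array([p['k1'],0,0,0.])
    if name!='wrist':
        return K,D,R.from_quat(np.roll(p['rotation'],-1)).as_matrix(),np.array(p['position'])
    s=s or state(); Rt=R.from_quat(np.roll(s['tool_rot'],-1)).as_matrix(); T=p['T_tool_cam']
    return K,D,Rt@T[:3,:3],Rt@T[:3,3]+s['tool_pos']
def rays(c,px):
    K,D,Rm,t=c
    u=cv2.undistortPoints(np.array(px,float).reshape(-1,1,2),K,D).reshape(-1,2)
    return np.c_[u,np.ones(len(u))]@Rm.T
def plane(c,px,z):
    d=rays(c,px); t=c[3]; return t+d*((z-t[2])/d[:,2])[:,None]
def proj(c,X):
    K,D,Rm,t=c
    q=(np.atleast_2d(X)-t)@Rm; return cv2.projectPoints(q.reshape(-1,1,3),np.zeros(3),np.zeros(3),K,D)[0].reshape(-1,2)
def tri(c1,p1,c2,p2):
    d1=rays(c1,[p1])[0];d2=rays(c2,[p2])[0]
    A=np.c_[d1,-d2]; k=np.linalg.lstsq(A,c2[3]-c1[3],rcond=None)[0]
    a=c1[3]+d1*k[0];b=c2[3]+d2*k[1]; return (a+b)/2,np.linalg.norm(a-b)
def mask(im,h0,h1,s0=120,v0=40):
    h=cv2.cvtColor(im,cv2.COLOR_RGB2HSV); return cv2.inRange(h,(h0,s0,v0),(h1,255,255))
def blobs(m,amin=30):
    n,l,st,ce=cv2.connectedComponentsWithStats(m)
    return [(st[i].tolist(),ce[i].round(1).tolist()) for i in range(1,n) if st[i,4]>amin]
E
python3 - <<'E'
from h import *
for n in ["scene","side","wrist"]:
    im=cv2.imread(f"pics/{n}0.png")[:,:,::-1].copy()
    print(n,blobs(mask(im,105,130)))
a=cv2.imread("pics/scene0.png")[150:250,125:265]; b=cv2.imread("pics/side0.png")[100:240,220:380]
a=cv2.resize(a,None,fx=5,fy=5,interpolation=cv2.INTER_CUBIC); b=cv2.resize(b,None,fx=4,fy=4,interpolation=cv2.INTER_CUBIC)
cv2.imwrite("pics/cs.png",a);cv2.imwrite("pics/cd.png",b)
E
```

```text
scene [([165, 169, 15, 13, 145], [172.2, 174.7]), ([142, 171, 18, 16, 204], [150.8, 178.0]), ([0, 176, 10, 19, 125], [3.4, 183.1])]
side [([486, 56, 26, 11, 157], [499.2, 60.4]), ([310, 139, 19, 16, 235], [318.8, 146.8]), ([337, 145, 22, 18, 331], [347.4, 153.6]), ([312, 165, 9, 5, 45], [316.0, 167.0])]
wrist [([74, 344, 44, 40, 1224], [95.3, 367.2])]
```

View pics/cs.png

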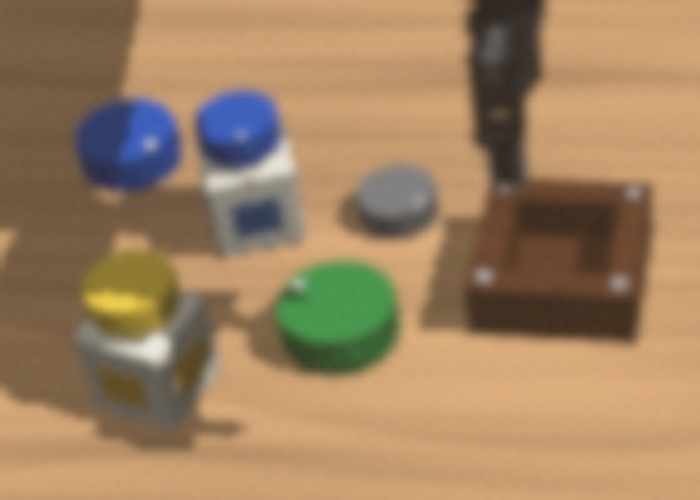

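View pics/cd.png

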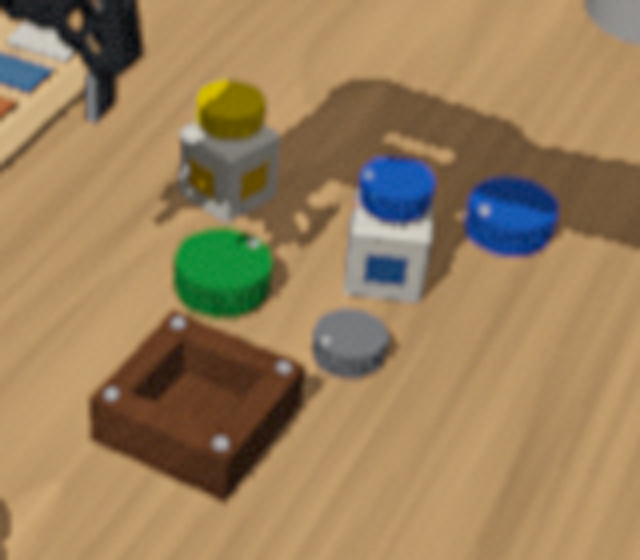

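Candidates in the scene image: small blue lid on the white jar (172,175), loose bigger blue lid (151,178), green lid (192,213), grey lid (204,190), yellow-lidded jar (152,213). The crop confirms (172,175) is the lid I want. The brace is at (237,203).

```bash
python3 - <<'E'
from h import *
cs,cd=cam('scene'),cam('side'); s=state(); cw=cam('wrist',s)
print("lid tri",tri(cs,(172.2,174.7),cd,(318.8,146.8)))
print("loose",tri(cs,(150.8,178),cd,(347.4,153.6)))
print("lid top", plane(cs,[(172.8,174.)],.1), plane(cd,[(319,145)],.1))
print("yellow",plane(cs,[(151,206)],.1),plane(cd,[(278,126)],.1))
# brace top studs: scene crop /5+off, side crop/4, wrist
S=np.array([(505,186),(633,192),(619,283),(484,275)])/5+[125,150]
D=np.array([(178,323),(284,367),(221,443),(111,394)])/4+[220,100]
W=[(108,129),(187,133),(188,208),(115,204)]
for c,p in((cs,S),(cd,D),(cw,W)):
    X=plane(c,p,.046); print(X.round(4).tolist(),X.mean(0).round(4))
    e=[X[(i+1)%4]-X[i] for i in range(4)]; print([(round(np.linalg.norm(v)*1000),round(np.degrees(np.arctan2(v[1],v[0]))%90,1)) for v in e])
E
```

```text
lid tri (array([ 0.44065831, -0.22249433,  0.09426714]), np.float64(0.002652417669027891))
loose (array([ 0.37113684, -0.33170976,  0.02025034]), np.float64(0.0018251069049523697))
lid top [[ 0.44218326 -0.21999958  0.1       ]] [[ 0.44144465 -0.22203891  0.1       ]]
yellow [[ 0.60341307 -0.25730193  0.1       ]] [[ 0.60256    -0.25332624  0.1       ]]
[[0.4469, -0.037, 0.046], [0.4516, 0.054, 0.046], [0.5438, 0.0491, 0.046], [0.538, -0.0422, 0.046]] [0.4951 0.0059 0.046 ]
[(91, np.float64(87.0)), (92, np.float64(87.0)), (91, np.float64(86.4)), (91, np.float64(86.7))]
[[0.5384, -0.0422, 0.046], [0.4472, -0.038, 0.046], [0.4522, 0.0534, 0.046], [0.5437, 0.0492, 0.046]] [0.4954 0.0056 0.046 ]
[(91, np.float64(87.4)), (92, np.float64(86.9)), (92, np.float64(87.3)), (91, np.float64(86.6))]
[[0.4537, 0.0525, 0.046], [0.5449, 0.0478, 0.046], [0.5398, -0.0442, 0.046], [0.449, -0.0389, 0.046]] [0.4968 0.0043 0.046 ]
[(91, np.float64(87.1)), (92, np.float64(86.8)), (91, np.float64(86.6)), (91, np.float64(87.0))]
```

>>> {"op": "apply_moves", "data": {"commands": [{"linear": [-0.037,-0.03,0],"delta_rot": [0,0,0],"fingers": 0},{"linear": [-0.074,-0.061,0],"delta_rot": [0,0,0],"fingers": 0},{"linear": [-0.11,-0.092,0],"delta_rot": [0,0,0],"fingers": 0},{"linear": [-0.147,-0.122,0],"delta_rot": [0,0,0],"fingers": 0},{"linear": [-0.184,-0.152,0],"delta_rot": [0,0,0],"fingers": 0},{"linear": [-0.221,-0.183,0],"delta_rot": [0,0,0],"fingers": 0},{"linear": [-0.221,-0.183,0],"delta_rot": [0,0,0],"fingers": 0},{"linear": [-0.221,-0.183,0],"delta_rot": [0,0,0],"fingers": 0}]}}

```text
time: 0.95
tool_pos: [0.4413, -0.2217, 0.2311]
tool_rot: [-0.0, 0.708, 0.706, 0.0]
contact_force: [0.0, -1.0, -0.7]
gripper_width: 1.001
```

```bash
python3 - <<'E'
from h import *
s=state();np.save("s1.npy",s,allow_pickle=True);print(s['tool_pos'],s['tool_rot'],s['joint_pos'])
im=eyes.grab_frame('wrist'); cv2.imwrite("pics/w1.png",im[:,:,::-1])
E
```

```text
[ 0.44132483 -0.22166295  0.23112457] [-1.05921966e-04  7.08028882e-01  7.06183441e-01  1.99297522e-04] [-6.16519805e-01 -2.69095682e-01  1.91040105e+00  4.29778972e-04
  1.50042857e+00 -6.13940204e-01]
```

View pics/w1.png

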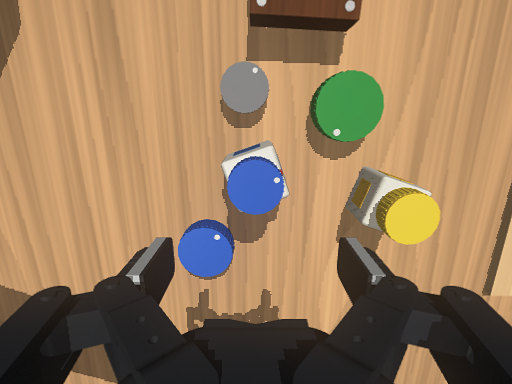

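```bash
python3 - <<'E'
from h import *
im=cv2.imread("pics/w1.png")
cv2.imwrite("pics/w1c.png",cv2.resize(im[125:225,200:310],None,fx=6,fy=6,interpolation=cv2.INTER_CUBIC))
E
```

```text
(no output)
```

View pics/w1c.png

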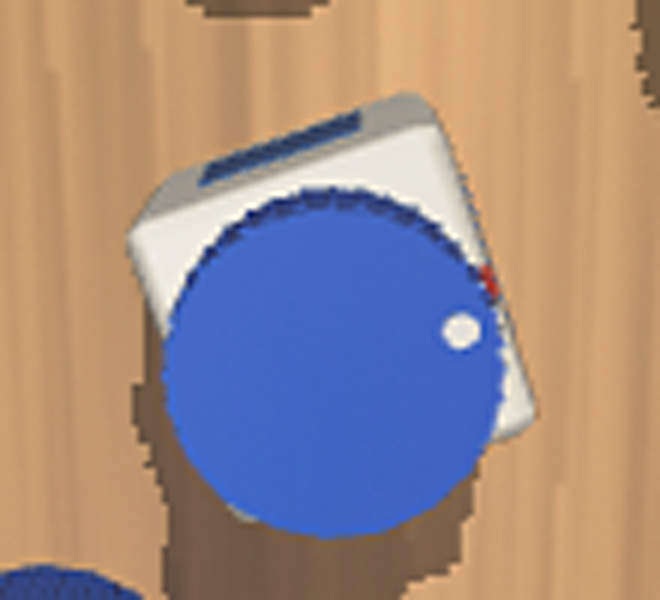

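```bash
python3 - <<'E'
from h import *
s=np.load("s1.npy",allow_pickle=True).item(); c=cam('wrist',s)
f=lambda p: np.array(p)/6+[200,125]
X=plane(c,[f(p) for p in[(132,238),(435,128),(535,412)]],.070); print(X)
for a,b in((0,1),(1,2)):
    v=X[b]-X[a];print(np.linalg.norm(v),np.degrees(np.arctan2(v[1],v[0])))
print("centre from diag",(X[0]+X[2])/2)
im=cv2.imread("pics/w1.png")[:,:,::-1].copy(); m=mask(im,105,118,130,150)
n,l,st,ce=cv2.connectedComponentsWithStats(m)
for i in range(1,n):
    if st[i,4]>500:
        cn=cv2.findContours((l==i).astype(np.uint8),0,2)[0][0]; (x,y),r=cv2.minEnclosingCircle(cn); print(st[i],x,y,r,plane(c,[(x,y)],.102),r/276.1*.27)
L=plane(c,[f((333,373)),f((461,331))],.102); v=L[1]-L[0];print(L,np.degrees(np.arctan2(v[1],v[0])))
print(plane(c,[(262,2),(350,6)],.046))
E
```

```text
[[ 0.40421121 -0.20676292  0.07      ]
 [ 0.46007226 -0.18673547  0.07      ]
 [ 0.47989116 -0.24061794  0.07      ]]
0.05934269290442031 19.723901712551154
0.05741175714267088 -69.80560639782502
centre from diag [ 0.44205119 -0.22369043  0.07      ]
[ 227  158   57   57 2404] 255.14373779296875 185.72018432617188 28.38863754272461 [[ 0.44097647 -0.22276948  0.102     ]] 0.0277614347574634
[ 178  227   54   50 2064] 205.046630859375 250.59844970703125 27.434858322143555 [[ 0.38617057 -0.29550628  0.102     ]] 0.026828727805066135
[[ 0.44133335 -0.22429082  0.102     ]
 [ 0.46291024 -0.21705757  0.102     ]] 18.53276107374756
[[ 0.44875088 -0.04136675  0.046     ]
 [ 0.54002303 -0.04517087  0.046     ]]
```

>>> {"op": "apply_moves", "data": {"commands": [{"linear": [-0.001,0,0.02],"delta_rot": [0,0,-8],"fingers": 0},{"linear": [-0.001,0,0.05],"delta_rot": [0,0,-16],"fingers": 0},{"linear": [-0.001,0,0.08],"delta_rot": [0,0,-20],"fingers": 0},{"linear": [-0.001,0,0.11],"delta_rot": [0,0,-20],"fingers": 0},{"linear": [-0.001,0,0.135],"delta_rot": [0,0,-20],"fingers": 0},{"linear": [-0.001,0,0.15],"delta_rot": [0,0,-20],"fingers": 0},{"linear": [-0.001,0,0.157],"delta_rot": [0,0,-20],"fingers": 0},{"linear": [-0.001,0,0.157],"delta_rot": [0,0,-20],"fingers": 0}]}}

```text
time: 1.8
tool_pos: [0.4421, -0.2213, 0.0738]
tool_rot: [-0.001, 0.573, 0.819, 0.0]
contact_force: [-0.3, 0.3, -0.1]
gripper_width: 1.003
```

```bash
python3 - <<'E'
from h import *
s=state();print(s['tool_pos'],s['tool_rot'],s['joint_pos'],s['contact_force'])
im=eyes.grab_frame('wrist'); cv2.imwrite("pics/w2.png",im[:,:,::-1])
E
```

```text
[ 0.44211601 -0.2212747   0.07375699] [-6.59741474e-04  5.73087313e-01  8.19494048e-01  4.54613398e-05] [-6.14739067e-01 -1.06841878e-01  2.04565229e+00  9.10778811e-05
  1.20410212e+00 -9.65031291e-01] [-0.31255064  0.30514889 -0.13194543]
```

View pics/w2.png

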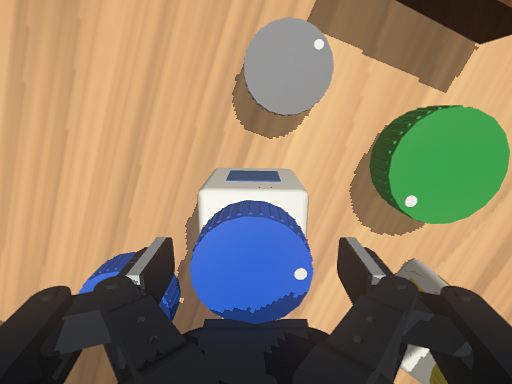

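Wrist view: the jar is square to the tool, with the lid centred at about (252,261) between the fingers. I'll close.

>>> {"op": "apply_moves", "data": {"commands": [{"linear": [-0.001,0,0],"delta_rot": [0,0,0],"fingers": 100},{"linear": [-0.001,0,0],"delta_rot": [0,0,0],"fingers": 255},{"linear": [-0.001,0,0],"delta_rot": [0,0,0],"fingers": 255},{"linear": [-0.001,0,0],"delta_rot": [0,0,0],"fingers": 255},{"linear": [-0.001,0,0],"delta_rot": [0,0,0],"fingers": 255},{"linear": [-0.001,0,0],"delta_rot": [0,0,0],"fingers": 255},{"linear": [-0.001,0,0],"delta_rot": [0,0,0],"fingers": 255},{"linear": [-0.001,0,0],"delta_rot": [0,0,0],"fingers": 255}]}}

```text
time: 2.65
tool_pos: [0.443, -0.2239, 0.0763]
tool_rot: [0.001, 0.574, 0.819, -0.0]
contact_force: [-2.9, 0.4, 4.7]
gripper_width: 0.662
```

```bash
python3 - <<'E'
from h import *
s=state();print(s)
im=eyes.grab_frame('wrist'); cv2.imwrite("pics/w3.png",im[:,:,::-1])
im=eyes.grab_frame('side'); cv2.imwrite("pics/d3.png",cv2.resize(im[60:220,230:400,::-1],None,fx=3.5,fy=3.5))
E
```

```text
{'time': 2.65, 'joint_pos': array([-6.17697031e-01, -1.08003488e-01,  2.04202442e+00, -7.68283377e-04,
        1.20527230e+00, -9.66317179e-01]), 'joint_vel': array([ 0.00115394, -0.00037762,  0.00156293, -0.00062711, -0.0010766 ,
        0.00019206]), 'joint_efforts': array([ 6.03858624e-01, -2.62452292e+01, -3.16655767e+01,  3.53725562e-01,
       -5.53515125e-01,  1.58152997e-02]), 'tool_pos': array([ 0.44295322, -0.2239178 ,  0.0762686 ]), 'tool_rot': array([ 1.14731163e-03,  5.73646430e-01,  8.19102144e-01, -3.66512058e-04]), 'contact_force': array([-2.85847991,  0.42876234,  4.65898633]), 'ft_torque': array([-0.03089858,  0.33354863,  0.04361299]), 'gripper_width': 0.6616044504994212}
```

View pics/w3.png

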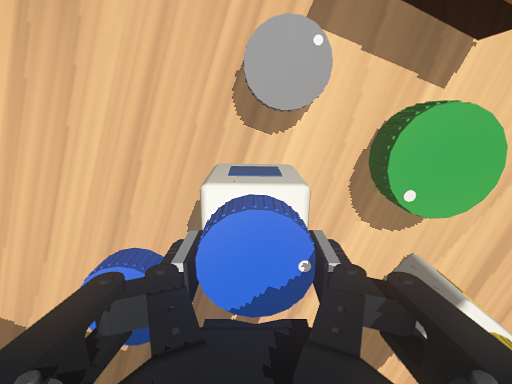

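View pics/d3.png

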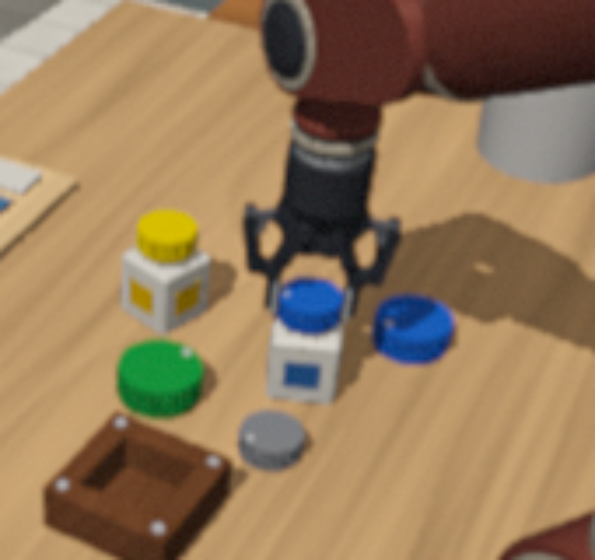

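>>> {"op": "apply_moves", "data": {"commands": [{"linear": [-0.001,0,-0.005],"delta_rot": [0,0,0],"fingers": 255},{"linear": [-0.001,0,-0.015],"delta_rot": [0,0,0],"fingers": 255},{"linear": [-0.001,0,-0.03],"delta_rot": [0,0,0],"fingers": 255},{"linear": [-0.001,0,-0.05],"delta_rot": [0,0,0],"fingers": 255},{"linear": [-0.001,0,-0.07],"delta_rot": [0,0,0],"fingers": 255},{"linear": [-0.001,0,-0.085],"delta_rot": [0,0,0],"fingers": 255},{"linear": [-0.001,0,-0.085],"delta_rot": [0,0,0],"fingers": 255},{"linear": [-0.001,0,-0.085],"delta_rot": [0,0,0],"fingers": 255}]}}

```text
time: 3.55
tool_pos: [0.4426, -0.2238, 0.1594]
tool_rot: [0.0, 0.574, 0.819, 0.0]
contact_force: [-0.3, 0.2, -5.8]
gripper_width: 0.665
```

```bash
cat > shot.py <<'E'
from h import *
import sys
n=sys.argv[1]
s=state();np.save(f"s{n}.npy",s,allow_pickle=True);print(s['time'],s['tool_pos'].round(4),s['tool_rot'].round(4),s['joint_pos'].round(3),s['contact_force'].round(1),s['ft_torque'].round(2),s['gripper_width'])
for k in sys.argv[2:]:
    im=eyes.grab_frame(k); cv2.imwrite(f"pics/{k}{n}.png",im[:,:,::-1])
E
python3 shot.py 4 wrist side scene
python3 - <<'E'
from h import *
a=cv2.imread("pics/side4.png")[60:220,230:400];b=cv2.imread("pics/scene4.png")[120:240,130:260]
cv2.imwrite("pics/c4.png",np.hstack([cv2.resize(a,(400,376),interpolation=2),cv2.resize(b,(400,376),interpolation=2)]))
E
```

```text
3.55 [ 0.4426 -0.2238  0.1594] [2.000e-04 5.736e-01 8.192e-01 0.000e+00] [-0.618 -0.208  1.981  0.     1.368 -0.967] [-0.3  0.2 -5.8] [ 0.06 -0.03  0.04] 0.6646231804588326
```

View pics/wrist4.png

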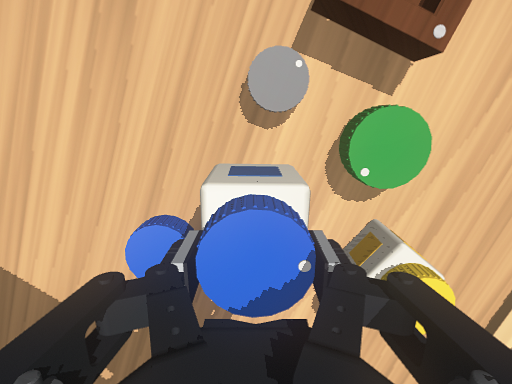

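View pics/c4.png

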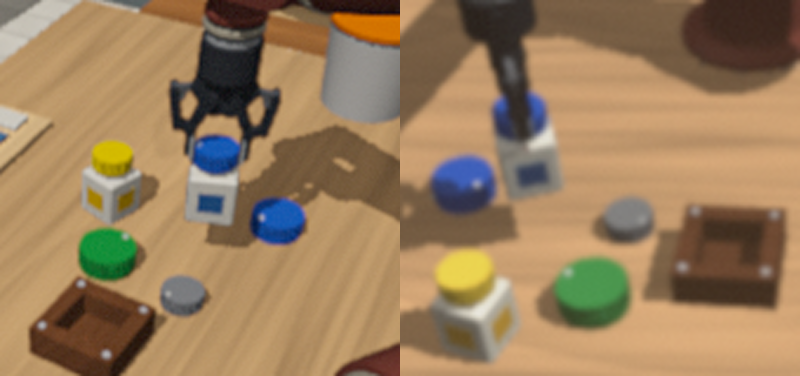

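```bash
python3 - <<'E'
from h import *
im=cv2.imread("pics/wrist4.png")
cv2.imwrite("pics/w4c.png",cv2.resize(im[155:325,185:330],None,fx=4,fy=4,interpolation=cv2.INTER_CUBIC))
E
```

```text
(no output)
```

View pics/w4c.png

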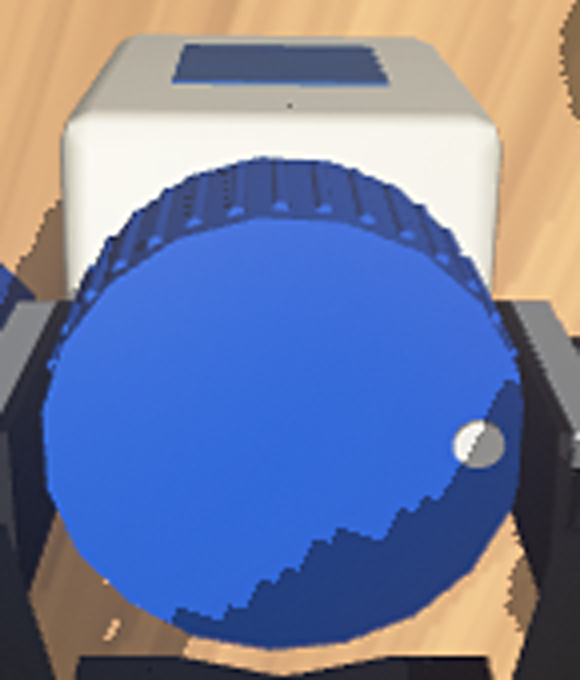

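```bash
python3 - <<'E'
from h import *
s=np.load("s4.npy",allow_pickle=True).item(); c=cam('wrist',s)
Rt=R.from_quat(np.roll(s['tool_rot'],-1)).as_matrix()
f=lambda p: np.array(p)/4+[185,155]
tl=lambda X:((X-s['tool_pos'])@Rt*1000).round(1)
print("front edge",tl(plane(c,[f((66,120)),f((280,119)),f((495,121))],.153)))
print("bottom? front lower edge",tl(plane(c,[f((128,38)),f((425,38))],.083)))
print("lid", tl(plane(c,[f((43,430)),f((523,430)),f((283,217)),f((283,648)),f((478,443))],.185)))
# desired
b=np.array([.4957,.005]); 
for g in (0,1,2): pass
print(R.from_matrix(Rt).as_euler('ZYX',degrees=True), Rt.round(4))
E
```

```text
front edge [[ 31.3 -30.3   6.4]
 [ 31.4  -0.6   6.4]
 [ 31.1  29.4   6.4]]
bottom? front lower edge [[ 30.2 -31.   76.4]
 [ 30.1  28.5  76.4]]
lid [[  1.5 -28.7 -25.6]
 [  1.4  28.3 -25.6]
 [ 28.3  -0.2 -25.6]
 [-29.5  -0.3 -25.6]
 [ -0.3  23.  -25.6]]
[1.10000850e+02 1.46622573e-02 1.79987012e+02] [[-3.420e-01  9.397e-01  3.000e-04]
 [ 9.397e-01  3.420e-01 -2.000e-04]
 [-3.000e-04  2.000e-04 -1.000e+00]]
```

>>> {"op": "apply_moves", "data": {"commands": [{"linear": [0.018,0.012,0],"delta_rot": [0,0,2],"fingers": 255},{"linear": [0.05,0.033,0],"delta_rot": [0,0,6],"fingers": 255},{"linear": [0.085,0.056,0],"delta_rot": [0,0,10],"fingers": 255},{"linear": [0.12,0.079,0],"delta_rot": [0,0,14],"fingers": 255},{"linear": [0.155,0.102,0],"delta_rot": [0,0,18],"fingers": 255},{"linear": [0.184,0.12,0],"delta_rot": [0,0,22],"fingers": 255},{"linear": [0.1973,0.1291,0],"delta_rot": [0,0,23.1],"fingers": 255},{"linear": [0.1973,0.1291,0],"delta_rot": [0,0,23.1],"fingers": 255}]}}

```text
time: 4.5
tool_pos: [0.496, 0.0077, 0.158]
tool_rot: [-0.001, 0.725, 0.689, -0.001]
contact_force: [-0.3, -0.2, -5.3]
gripper_width: 0.661
```

```bash
python3 shot.py 5 wrist side scene
python3 - <<'E'
from h import *
a=cv2.imread("pics/side5.png")[100:260,190:360];b=cv2.imread("pics/scene5.png")[120:240,180:310]
cv2.imwrite("pics/c5.png",np.hstack([cv2.resize(a,(400,376),interpolation=2),cv2.resize(b,(400,376),interpolation=2)]))
E
```

```text
4.5 [0.496  0.0077 0.158 ] [-1.100e-03  7.248e-01  6.889e-01 -5.000e-04] [-0.135 -0.204  1.98   0.     1.368 -0.084] [-0.3 -0.2 -5.3] [ 0.07  0.02 -0.05] 0.6614999284958882
```

View pics/wrist5.png

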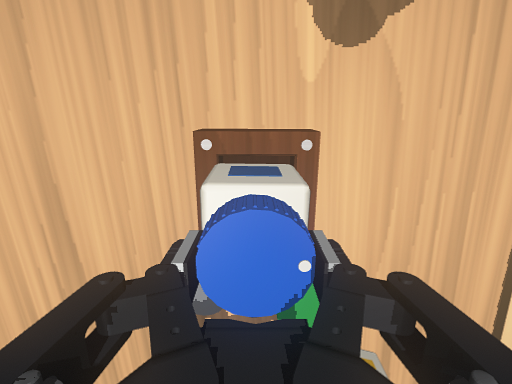

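View pics/c5.png

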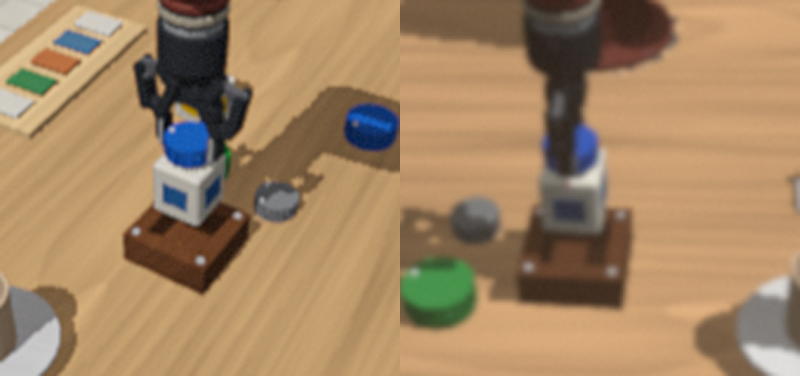

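```bash
python3 - <<'E'
from h import *
s=state(); print(s['tool_pos'],s['tool_rot'])
s=np.load("s5.npy",allow_pickle=True).item(); c=cam('wrist',s)
im=cv2.imread("pics/wrist5.png"); g=cv2.inRange(im,(170,170,170),(255,255,255)); 
p=[b[1] for b in blobs(g[130:160,190:325],10)]; p=np.array(p)+[190,130];p=p[np.argsort(p[:,0])];print(p)
X=plane(c,p,.046);Rt=R.from_quat(np.roll(s['tool_rot'],-1)).as_matrix()
T=((X-s['tool_pos'])@Rt*1000).round(1);print(X,T); v=X[1]-X[0];print(np.linalg.norm(v),np.degrees(np.arctan2(v[1],v[0])), np.degrees(np.arctan2(Rt[1,1],Rt[0,1])))
E
```

```text
[0.49597821 0.00526718 0.15846897] [-4.46129283e-04  7.25937494e-01  6.87760192e-01 -6.88882993e-04]
[[205.9 144.2]
 [306.5 144.5]]
[[0.45267518 0.0525453  0.046     ]
 [0.54441977 0.04754618 0.046     ]] [[ 42.5 -45.3 112.1]
 [ 42.1  46.6 111.9]]
0.09188068486311166 -3.118936818721184 -2.9077078401564806
```

>>> {"op": "apply_moves", "data": {"commands": [{"linear": [0,0,0.012],"delta_rot": [0,0,0],"fingers": 255},{"linear": [0,0,0.026],"delta_rot": [0,0,0],"fingers": 255},{"linear": [0,0,0.032],"delta_rot": [0,0,0],"fingers": 255},{"linear": [0,0,0.037],"delta_rot": [0,0,0],"fingers": 255},{"linear": [0,0,0.043],"delta_rot": [0,0,0],"fingers": 255},{"linear": [0,0,0.05],"delta_rot": [0,0,0],"fingers": 255},{"linear": [0,0,0.058],"delta_rot": [0,0,0],"fingers": 255},{"linear": [0,0,0.064],"delta_rot": [0,0,0],"fingers": 255}]}}

```text
time: 5.45
tool_pos: [0.4963, 0.0057, 0.0945]
tool_rot: [-0.0, 0.726, 0.688, -0.0]
contact_force: [0.3, 0.2, -4.7]
gripper_width: 0.662
```

```bash
python3 shot.py 6 wrist side scene
python3 - <<'E'
from h import *
a=cv2.imread("pics/side6.png")[100:260,190:360];b=cv2.imread("pics/scene6.png")[120:240,180:310]
cv2.imwrite("pics/c6.png",np.hstack([cv2.resize(a,(400,376),interpolation=2),cv2.resize(b,(400,376),interpolation=2)]))
E
```

```text
5.45 [0.4963 0.0057 0.0945] [-2.000e-04  7.260e-01  6.877e-01 -1.000e-04] [-0.139 -0.131  2.029  0.     1.244 -0.084] [ 0.3  0.2 -4.7] [ 0.01  0.03 -0.04] 0.6618713498240811
```

View pics/c6.png

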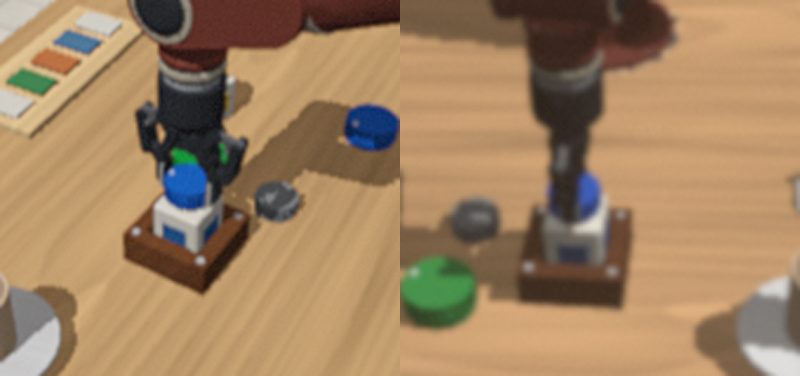

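>>> {"op": "apply_moves", "data": {"commands": [{"linear": [0,0,0.003],"delta_rot": [0,0,0],"fingers": 255},{"linear": [0,0,0.006],"delta_rot": [0,0,0],"fingers": 255},{"linear": [0,0,0.008],"delta_rot": [0,0,0],"fingers": 255},{"linear": [0,0,0.009],"delta_rot": [0,0,0],"fingers": 255},{"linear": [0,0,0.01],"delta_rot": [0,0,0],"fingers": 255},{"linear": [0,0,0.011],"delta_rot": [0,0,0],"fingers": 255},{"linear": [0,0,0.011],"delta_rot": [0,0,0],"fingers": 255},{"linear": [0,0,0.011],"delta_rot": [0,0,0],"fingers": 255}]}}

```text
time: 6.4
tool_pos: [0.4969, 0.0057, 0.0854]
tool_rot: [0.0, 0.726, 0.688, 0.0]
contact_force: [-5.8, 1.6, 6.6]
gripper_width: 0.664
```

```bash
python3 shot.py 7 wrist
```

```text
6.4 [0.4969 0.0057 0.0854] [1.000e-04 7.259e-01 6.878e-01 2.000e-04] [-0.138 -0.118  2.034  0.     1.225 -0.084] [-5.8  1.6  6.6] [0.24 0.8  0.01] 0.6638492570242708
```

View pics/wrist7.png

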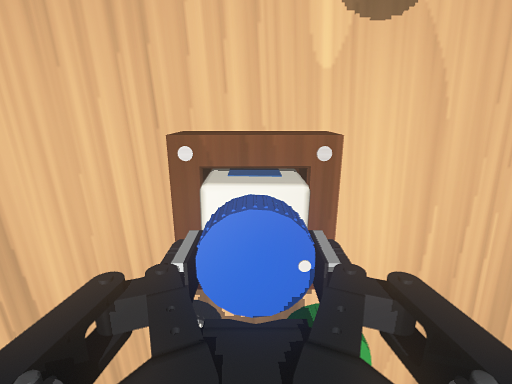

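>>> {"op": "apply_moves", "data": {"commands": [{"linear": [0,0,-0.001],"delta_rot": [0,0,-4],"fingers": 255},{"linear": [0,0,-0.001],"delta_rot": [0,0,-10],"fingers": 255},{"linear": [0,0,-0.001],"delta_rot": [0,0,-17],"fingers": 255},{"linear": [0,0,-0.001],"delta_rot": [0,0,-24],"fingers": 255},{"linear": [0,0,-0.001],"delta_rot": [0,0,-31],"fingers": 255},{"linear": [0,0,-0.001],"delta_rot": [0,0,-38],"fingers": 255},{"linear": [0,0,-0.001],"delta_rot": [0,0,-44],"fingers": 255},{"linear": [0,0,-0.001],"delta_rot": [0,0,-50],"fingers": 255}]}}

```text
time: 7.25
tool_pos: [0.4973, 0.0055, 0.0854]
tool_rot: [0.001, 0.366, 0.931, 0.0]
contact_force: [-0.3, 0.8, -1.4]
gripper_width: 0.662
```

```bash
python3 shot.py 8 wrist
```

```text
7.25 [0.4973 0.0055 0.0854] [1.100e-03 3.656e-01 9.308e-01 4.000e-04] [-0.139 -0.119  2.035  0.     1.223 -0.961] [-0.3  0.8 -1.4] [ 0.19 -0.09 -0.13] 0.6616637910794756
```

View pics/wrist8.png

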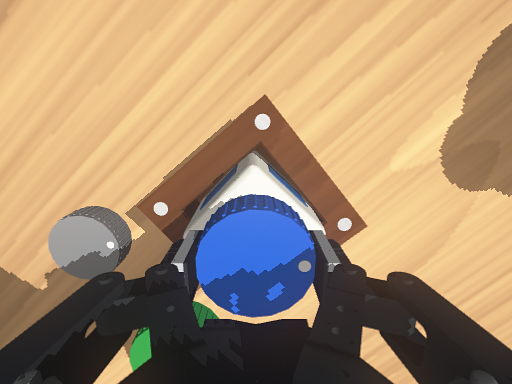

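The lid is turning with the gripper (dot at (305,266), not slipping) and the jar stays held by the pocket. I'll continue to about 82°.

>>> {"op": "apply_moves", "data": {"commands": [{"linear": [0,0,0],"delta_rot": [0,0,-6],"fingers": 255},{"linear": [0,0,0],"delta_rot": [0,0,-12],"fingers": 255},{"linear": [0,0,0],"delta_rot": [0,0,-18],"fingers": 255},{"linear": [0,0,0],"delta_rot": [0,0,-24],"fingers": 255},{"linear": [0,0,0],"delta_rot": [0,0,-29],"fingers": 255},{"linear": [0,0,0],"delta_rot": [0,0,-32],"fingers": 255},{"linear": [0,0,0],"delta_rot": [0,0,-32],"fingers": 255},{"linear": [0,0,0],"delta_rot": [0,0,-32],"fingers": 255}]}}

```text
time: 8.1
tool_pos: [0.4977, 0.0053, 0.0868]
tool_rot: [0.001, 0.098, 0.995, -0.0]
contact_force: [-2.5, 0.2, 5.3]
gripper_width: 0.666
```

```bash
python3 shot.py 9 wrist
```

```text
8.1 [0.4977 0.0053 0.0868] [ 1.400e-03  9.780e-02  9.952e-01 -3.000e-04] [-1.390e-01 -1.200e-01  2.033e+00 -1.000e-03  1.225e+00 -1.513e+00] [-2.5  0.2  5.3] [-0.01  0.35  0.06] 0.665813332043987
```

View pics/wrist9.png

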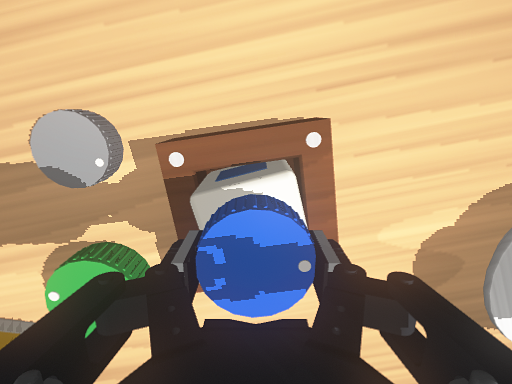

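Tool has turned 82° and the jar took up about 7° of pocket slack, so the lid is about 73° from the jar. It has also risen 1.4 mm, so it's free. I'll lift it straight up.

>>> {"op": "apply_moves", "data": {"commands": [{"linear": [0,0,-0.002],"delta_rot": [0,0,0],"fingers": 255},{"linear": [0,0,-0.006],"delta_rot": [0,0,0],"fingers": 255},{"linear": [0,0,-0.012],"delta_rot": [0,0,0],"fingers": 255},{"linear": [0,0,-0.018],"delta_rot": [0,0,0],"fingers": 255},{"linear": [0,0,-0.025],"delta_rot": [0,0,0],"fingers": 255},{"linear": [0,0,-0.032],"delta_rot": [0,0,0],"fingers": 255},{"linear": [0,0,-0.036],"delta_rot": [0,0,0],"fingers": 255},{"linear": [0,0,-0.036],"delta_rot": [0,0,0],"fingers": 255}]}}

```text
time: 8.95
tool_pos: [0.4971, 0.0056, 0.1224]
tool_rot: [0.001, 0.097, 0.995, -0.0]
contact_force: [0.2, 0.1, -0.6]
gripper_width: 0.662
```

```bash
python3 shot.py 10 wrist side scene
python3 - <<'E'
from h import *
a=cv2.imread("pics/side10.png")[100:260,190:360];b=cv2.imread("pics/scene10.png")[120:240,180:310]
cv2.imwrite("pics/c10.png",np.hstack([cv2.resize(a,(400,376),interpolation=2),cv2.resize(b,(400,376),interpolation=2)]))
E
```

```text
8.95 [0.4971 0.0056 0.1224] [ 9.000e-04  9.670e-02  9.953e-01 -0.000e+00] [-0.139 -0.166  2.01   0.     1.296 -1.516] [ 0.2  0.1 -0.6] [-0.04 -0.01  0.02] 0.6616109042805578
```

View pics/wrist10.png

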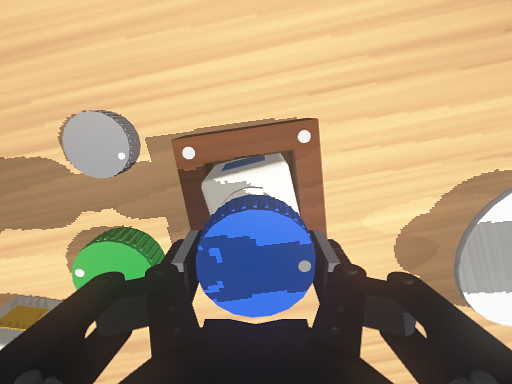

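View pics/c10.png

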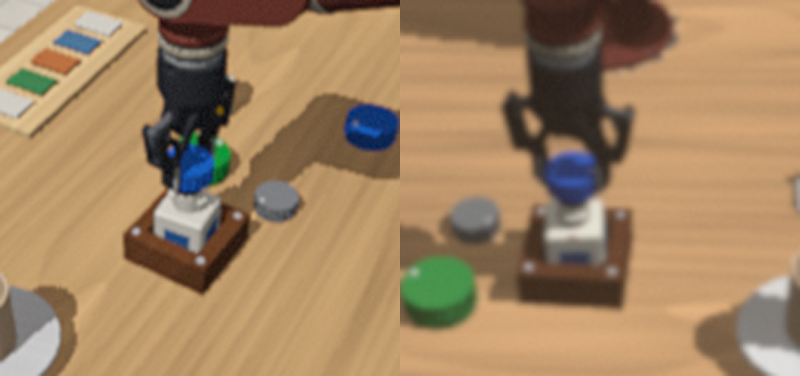

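```bash
python3 - <<'E'
from h import *
im=cv2.imread("pics/wrist10.png")
cv2.imwrite("pics/w10c.png",cv2.resize(im[110:260,160:330],None,fx=4,fy=4,interpolation=cv2.INTER_CUBIC))
E
```

```text
(no output)
```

View pics/w10c.png

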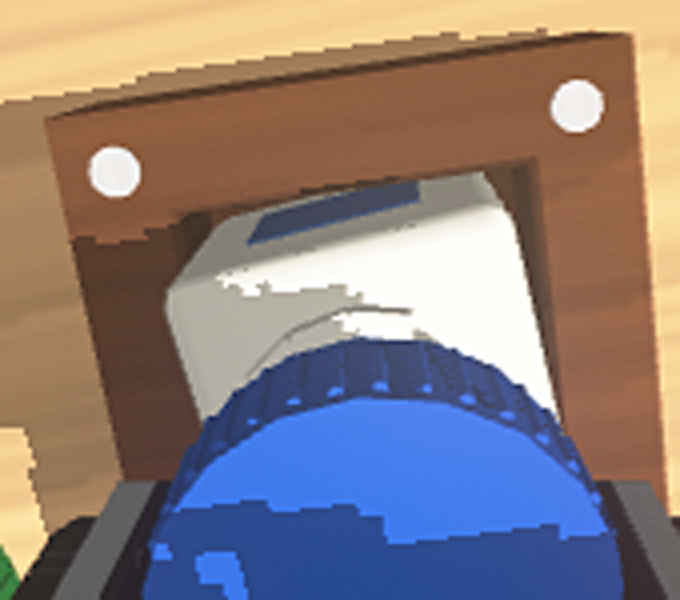

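```bash
python3 - <<'E'
from h import *
s=np.load("s10.npy",allow_pickle=True).item(); c=cam('wrist',s)
f=lambda p: np.array(p)/4+[160,110]
Rt=R.from_quat(np.roll(s['tool_rot'],-1)).as_matrix()
ang=lambda v:np.degrees(np.arctan2(v[1],v[0]))
X=plane(c,[f((168,297)),f((507,206)),f((557,415))],.079); v=X[1]-X[0]
print(X,np.linalg.norm(v),ang(v)-90,ang(X[2]-X[1]),"tool y",ang(Rt[:,1]))
u=v/np.linalg.norm(v); n=np.array([u[1],-u[0],0]); print("centre",(X[0]+X[1])/2+n*.0315)
E
```

```text
[[ 0.46769215 -0.02683196  0.079     ]
 [ 0.46335733  0.03347478  0.079     ]
 [ 0.50234004  0.03613144  0.079     ]] 0.06046232920120874 4.111324438433755 3.8986533105243764 tool y 78.8960134276783
centre [0.49694368 0.00557979 0.079     ]
```

```bash
python3 - <<'E'
from h import *
s=state();print(s['time'],s['tool_pos'],s['contact_force'],s['gripper_width'],abs(s['joint_vel']).max()); print(job_done())
E
```

```text
9.1 [0.49628542 0.00571518 0.12104906] [ 0.07442425 -0.53413655 -0.7097947 ] 0.6678637757857108 0.004907381236794016
the job is handed in; nothing more can be done
None
```

I handed the job in at 9.1 s. The jar is in the brace pocket and the gripper is still holding the blue lid just above its mouth. `job_done` gives no verdict, so these results come from my own checks.

**What I did:**
- Gripped the jar by its shut lid and carried it to the brace.
- Turned it 23° to line up with the pocket and lowered it to the floor. The tool stopped at the height I had worked out beforehand (0.0854 m).
- Turned the lid 82° anticlockwise. The lid rose about 1.4 mm, which showed it was free.
- Lifted it straight up, to about 36 mm above its shut position.

**Last checks:**

| Check | Result |
|---|---|
| Jar centre | about 1.5 mm from the pocket centre, upright |
| Jar rotation in the pocket | took up about 7° of slack |
| Lid angle from the jar | about 73° (1.28 rad) anticlockwise |
| Lid position | level, over the mouth, rim about 16 mm above it |
| Contact force | about 0.9 N, so only the lid's weight hangs from the tool |
| Gripper | still closed on the lid (opening reads 0.67), arm practically still |

- **Disagreements:** Camera estimates of the brace centre differed by 1 to 2 mm, within the stated calibration. While seating the jar I saw a small sideways force of about 6 N, which dropped away once turning started.
- **Bystanders:** I never touched the mug, the tools or the yellow-lidded jar, but I did not measure their positions again at the end.

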